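Prime the handpiece oiler

TASK

Prime the handpiece oiler on the worktop: press its spring plunger down with the fingertips and let it spring back, stroke after stroke, until the indicator pin beside it has come fully out, level with the top of the gauge plate behind it. Once the pin is fully out do not press again; let the plunger come right up and take the hand away. Only push the plunger, do not grip it; never touch the pin, and do not move the handpiece, the bottle or the timer round the oiler.

Things in the scene. Friction and masses are not known exactly. Their poses are not given: they have to be found in the camera images.
- oiler: Handpiece oiler, a bench pump screwed down: steel foot 104 x 146 x 12 mm (y -51 to +95 mm), white cast body, nozzle on its front (-x, to 54 mm). Origin at the worktop on the plunger's axis, z up. The tall side (64 x 70 mm, collar to 95 mm high) carries the plunger at x 0, y 0; the low column on its +y side (67 mm high) carries the indicator pin at x 0, y +60 mm.
- gauge_top (a point): Middle of the top edge of the thin upright aluminium gauge plate (20 mm wide, four dark ticks 9 mm apart, the next step is the edge itself) fixed right behind the pin, at x +15.5, y +60 mm in the oiler's frame, 109 mm above the worktop. The pin is fully out when its top is level with this edge.
- plunger: The pump's spring plunger: a black round cap, 36 mm across and 12 mm thick, on a steel rod. Origin at the centre of the cap's top face, which stands 128 mm above the worktop when released and 110 mm when pressed home; z up.
- plunger_travel (a joint): How far the plunger is pressed down, in m: 0 released (up), 0.018 home against a rigid stop. The spring takes about 6 N at the start and 11 N at the bottom, and returns the plunger by itself within about 0.3 s once let go.
- pin: The indicator pin: upright steel pin, 12 mm thick, 60 mm beside the plunger's axis. Origin at the centre of its top, z up; the top is 70 mm above the worktop when fully in and 109 mm when fully out, level with the gauge plate's top.
- pin_travel (a joint): How far the pin is out, in m: 0.039 fully out (stop at 0.040); starts at 0.001 to 0.013. A ratchet lifts it while the plunger springs up, and it never sinks back: a stroke to 0.016 or deeper lifts it one 9 mm notch (the first by 0 to 15 mm), one under 0.010 almost nothing. Its new height is reached only when the plunger is right up.
- handpiece: Bystander: loose dental handpiece, 17 x 132 x 20 mm, lying along its own y in front of the oiler's nozzle. Origin at the centre of its underside. Leave alone.
- dropper_bottle: Bystander: loose upright dropper bottle, 33 mm across, 102 mm high, on the oiler's -y side. Origin at the centre of its underside. Leave alone.
- timer: Bystander: loose square digital timer, 66 x 66 mm, 19 mm high, on the oiler's +y side. Origin at the centre of its underside. Leave alone.

How it is judged:
By the outcome, as a careful person would: the job done as asked, in the order asked, and still so for the second after the job is handed in, with the robot touching nothing.
It also fails if it takes over 45 s, if anything falls off the work surface, if the arm or the gripper's body presses on something with over 40 N, if the wrist force passes 120 N, or if a joint passes its speed limit or range.

ROBOT

A 6-joint arm with a two-finger parallel gripper is mounted at the origin on a cart in front of the work surface, level with it; the furniture and walls round the work are solid. World frame = base frame: x ahead of the robot, y to its left, z up, the work surface at z = 0. Lengths are in m, angles in rad, forces in N, time in s.
With the tool pointing down it reaches from about 0.275 to 0.725 m from the base axis. Payload 5.6 kg.
Tool frame: the origin (TCP) lies on the centre line of the jaws, within the pads' length; the fingertips stand 25 mm ahead of it and the grasp point (between the pads) lies 6 mm ahead of it; z points along the fingers, y is the direction in which the jaws open and shut (so a half turn about z gives the same grasp; the last joint's range is limited). The gripper opens to 85 mm and grips with 20 to 120 N. Pads are 22 mm wide; open, the fingers measure 114 mm over their backs; the gripper's body (76 mm by 85 mm) begins 54 mm behind the grasp point. The pads swing forward as they close: fully open they stand 13 mm farther back than shut.
Start: joints at [1.524, 0.255, 0.108, 0, -1.424, -0.285], TCP at [0.179, 0.52, 0.256] pointing down, gripper open.
Joint ranges: [-2.95, 2.95], [-1.21, 1.97], [-1.09, 1.5], [-2.87, 1.71], [-2.94, -0.07], [-3.05, 3.05]. Speed limits (rad/s): [2.57, 2.57, 3.14, 3.14, 3.14, 3.14].

INTERFACE

Orientations are given as a 3x3 rotation matrix whose columns are the frame's x, y, z axes.
In Python, from station import ctrl, eyes, nets gives the robot as it stands.
- The arm moves only by the tool drive_tool, never from a script. Its argument "steps" is one flat list of numbers, 5 for each row, row after row: the opening, from 0 (shut) to 1 (fully open), then the shift along the tool's x, y, z scaled (see below), then the turn about the tool's z scaled (see below). In form: [jaw, dx, dy, dz, spin, jaw, dx, dy, dz, spin, ...]. A call has 1 to 10 rows; each row is the pose to reach, as a shift and turn from the pose commanded when the call began, along the tool's axes at that moment; what a row does not reach only later rows make up. The controller multiplies each number of a shift by 0.8 m and each number of a turn by pi/2 rad. A row lasts 1/12 s, in which the tool goes at most 41.7 mm and 7.16 degrees, less where a joint would pass 70% of its speed; a pose out of reach is approached as far as the arm can. A call with a number of a shift or a turn outside -1 to 1 is refused whole. A call with a gripper value outside its range is refused whole. The fingers move at their own pace and stop on an object; the grip force is fixed at half the most. Time passes only in rows, so rows that repeat a pose let the fingers close. It gives the time, the measured TCP pose, the force and the opening at its end, in the units of the state.
- ctrl.state(): the state, without advancing time (a new reading comes with each control period).
- eyes.grab_frame(name): name is "side" or "top"; returns the picture (384x512x3 uint8, blue, green, red); there is no depth.
- eyes.get_calibration(name): a dict with "K" (3x3 intrinsics, pixels), "R" (3x3) and "t" (3): a world point X has camera coordinates R X + t. Camera axes: x right, y down, z forward; pixel columns grow to the right and rows downward; lengths in m; the calibration is good to about 2 mm. A picture is of the moment at which its call begins. get_calibration takes no time and is no camera call.
- ctrl.sign_off(): hands the job in, once; it reports no verdict.
Trained networks look in the newest picture that a camera, given by its name, has taken for a name from the list of things; names that differ only in an ending like _2 or _b are one class to them, and where a whole thing is asked for, a point or a joint stands for the part that bears it (a point fixed in the world has none). Each returns a list of dicts, best first, with "score" (0 to 1); they miss things now and then, are a little off and sometimes report something else, mostly with a low value. They report only what shows in the picture. A call takes as long as a camera call.
- nets.spot_in(label, camera): "position" ([column, row] in pixels, amid what is visible of it).
- nets.silhouettes(label, camera): "region" (384x512 bool, what is visible of it) and "position" ([column, row] in pixels, amid what is visible of it).
- nets.place_of(label, camera): "position" ([column, row] in pixels: a listed point, or the origin of a listed thing).
The state is a dict: "time_s": time; "q": joint angles; "qd": joint speeds; "joint_efforts": joint torques, N m; "position": TCP position; "tcp_rot": TCP orientation; "force": force on the tool from outside, world axes, zero at the start; "moment": the same for the moment, N m; "grip_width": finger opening in m.
Only numpy, scipy, OpenCV 4.12 (cv2) and the standard library are available. Lean on these libraries where they do the work, as an engineer would, in place of code of your own. Each camera call takes 0.05 s, during which the arm holds its last target.

## Working session

There is one attempt and no reset: what is moved stays moved. The work goes in short steps, Python scripts to look and compute and a tool call to move; the robot and the scene stay as the last step left them, time stands still between calls to the robot, and variables do not carry over. Pictures are saved under pics/ and viewed, and the job is handed in when it is done.

Besides the shell and the picture viewer there is one more tool, called after ">>>" as name(argument=value, ...) on one line, values as JSON. drive_tool: Moves the arm, as the interface text tells. Shifts and turns lie within -1 to 1; 1 stands for 0.8 m of shift or pi/2 rad of turn. Its arguments: {"type":"object","properties":{"steps":{"type":"array","items":{"type":"number"}}},"required":["steps"]}

```bash
mkdir -p pics
cat > h.py <<'E'
from station import ctrl, eyes, nets
import numpy as np, cv2
def P(c,X):
    k=eyes.get_calibration(c); p=k['R']@np.asarray(X,float)+np.asarray(k['t']).ravel(); u=np.asarray(k['K'])@p; return u[:2]/u[2]
def ray(c,uv):
    k=eyes.get_calibration(c); R=np.asarray(k['R']);t=np.asarray(k['t']).ravel()
    d=R.T@np.linalg.inv(k['K'])@np.array([uv[0],uv[1],1.]); return -R.T@t,d/np.linalg.norm(d)
def atz(c,uv,z):
    o,d=ray(c,uv); return o+d*(z-o[2])/d[2]
E
python3 - <<'E'
from h import *
s=ctrl.state(); print(s['time_s'],s['position'],np.round(s['tcp_rot'],3),s['force'],s['grip_width'])
for c in('side','top'):
    im=eyes.grab_frame(c); cv2.imwrite(f'pics/{c}0.png',im)
    print(c,ray(c,(256,192)))
    for l in('plunger','pin','gauge_top','oiler','dropper_bottle','timer','handpiece'):
        r=nets.place_of(l,c)
        print(c,l,[(np.round(x['position'],1),round(x['score'],2)) for x in r[:2]])
print(ctrl.state()['time_s'])
E
```

```text
0.0 [0.17896732 0.51958945 0.25538829] [[ 0.945 -0.326 -0.001]
 [-0.326 -0.945 -0.002]
 [ 0.     0.002 -1.   ]] [ 0.12424925  0.05069254 -0.64172588] 0.0853439204661198
side (array([0.53705228, 0.61959609, 0.73149378]), array([-0.03298361, -0.6664502 , -0.74481958]))
side plunger [(array([267.3, 178. ]), 0.63)]
side pin [(array([253.9, 213.9]), 0.36), (array([276.4, 186.9]), 0.29)]
side gauge_top [(array([249.1, 200.9]), 0.91)]
side oiler [(array([262.6, 216.3]), 0.7)]
side dropper_bottle [(array([278.2, 183.2]), 0.78)]
side timer [(array([259., 269.]), 0.7)]
side handpiece [(array([297. , 219.2]), 0.56)]
top (array([0.40639053, 0.01904293, 0.93836559]), array([ 0.13277059,  0.01995362, -0.99094592]))
top plunger [(array([253.6, 205.5]), 0.61)]
top pin [(array([253.3, 210.7]), 0.53), (array([229. , 194.7]), 0.52)]
top gauge_top [(array([232.9, 187.7]), 0.75), (array([195.3, 196.4]), 0.55)]
top oiler [(array([253.6, 213.6]), 0.94)]
top dropper_bottle [(array([292.3, 225.2]), 0.66)]
top timer [(array([197.3, 197.5]), 0.56)]
top handpiece []
0.8
```

Run:
```python
from h import *
for c in('side','top'):
    im=cv2.imread(f'pics/{c}0.png'); cr=im[130:290,150:350]; cv2.imwrite(f'pics/{c}0z.png',cv2.resize(cr,None,fx=3.7,fy=3.7,interpolation=cv2.INTER_CUBIC))
p=atz('top',(253.6,205.5),.128);print('pl top',p,'side',atz('side',(267.3,178),.128))
print('g top',atz('top',(232.9,187.7),.109),'side',atz('side',(249.1,200.9),.109))
print('o top',atz('top',(253.6,213.6),0),'side',atz('side',(262.6,216.3),0))
print(atz('top',(292.3,225.2),0),atz('side',(278.2,183.2),0),atz('top',(197,197.5),0))
```

```text
pl top [0.48347202 0.04013152 0.128     ] side [0.48167757 0.03846594 0.128     ]
g top [0.52661842 0.09088173 0.109     ] side [0.52659987 0.08813046 0.109     ]
o top [0.47402951 0.04292068 0.        ] side [0.49324972 0.04883501 0.        ]
[ 0.44570153 -0.06013505  0.        ] [ 0.44176813 -0.06271561  0.        ] [0.5137665  0.19587424 0.        ]
```

View pics/side0z.png

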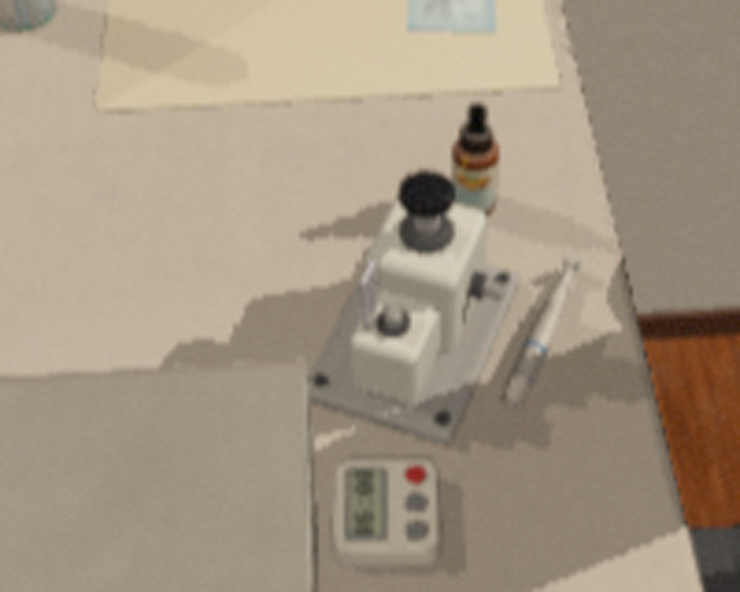

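View pics/top0z.png

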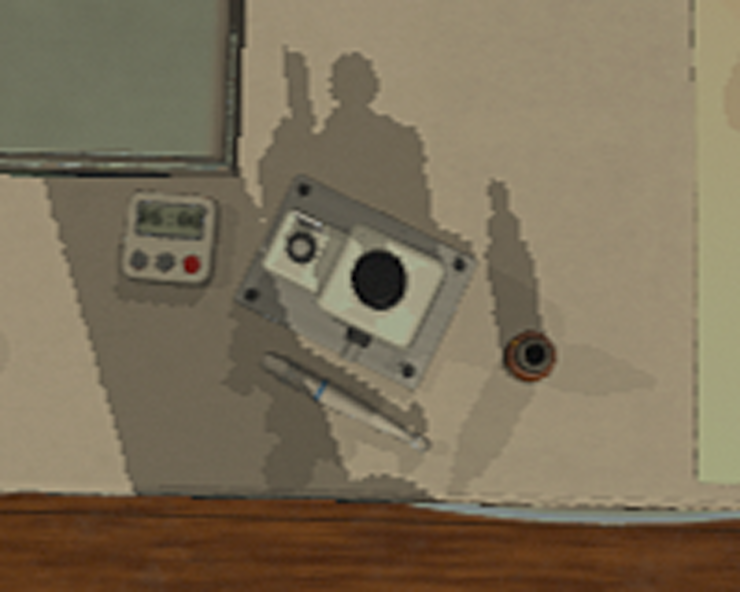

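View pics/side0.png

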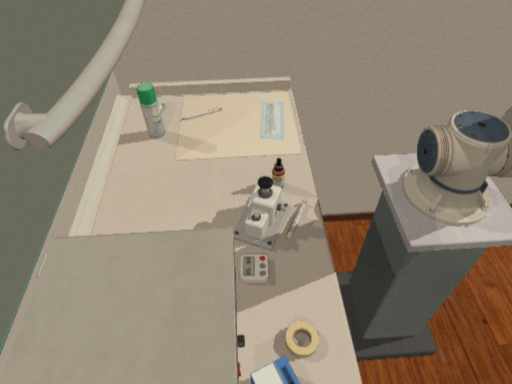

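View pics/top0.png

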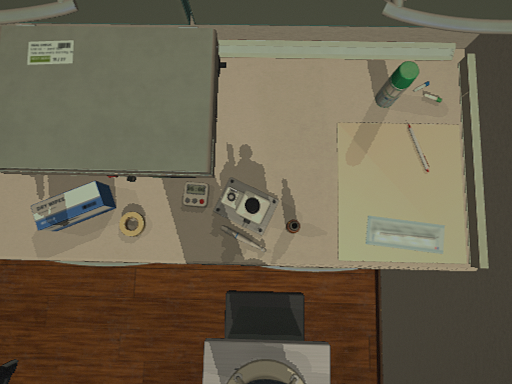

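Run:
```python
from h import *
s=ctrl.state();R=np.array(s['tcp_rot']);p=np.array(s['position'])
tp=(atz('top',(252.8,205.4),.128)+atz('side',(267,178.5),.128))/2;print(tp)
for z in(.256,.18): print(np.round(R.T@(np.array([tp[0],tp[1],z])-p)/.8,4))
# check predicted features, yaw guesses
for yaw in(-30,-25,-20):
    a=np.radians(yaw);f=lambda x,y,z:[tp[0]+np.cos(a)*x-np.sin(a)*y,tp[1]+np.sin(a)*x+np.cos(a)*y,z]
    print(yaw,[np.round(P(c,f(*q)),1) for c in('side','top') for q in((15.5e-3,.06,.109),(0,.06,.07),(0,.06,.109),(.052,.095,.012),(-.052,.095,.012))])
```

```text
[0.4830804  0.04099218 0.128     ]
[5.543e-01 4.424e-01 4.000e-04]
[0.5543 0.4424 0.0954]
-30 [array([249.1, 199.9]), array([255.5, 213.1]), array([255.3, 202.2]), array([230.1, 231.1]), array([269.2, 247. ]), array([235.3, 187.8]), array([233.2, 195.4]), array([231.8, 193.3]), array([234.1, 174.8]), array([213.3, 208. ])]
-25 [array([251., 201.]), array([257.6, 213.8]), array([257.4, 202.9]), array([232.3, 233.6]), array([273.2, 246.6]), array([233.7, 189.4]), array([232.1, 197.2]), array([230.8, 195.2]), array([231.1, 176.6]), array([213.2, 211.6])]
-20 [array([253., 202.]), array([259.7, 214.4]), array([259.6, 203.5]), array([234.9, 236. ]), array([277.2, 246. ]), array([232.3, 191.2]), array([231.3, 199.1]), array([229.8, 197.3]), array([228.2, 178.8]), array([213.5, 215.1])]
```

Run:
```python
from h import *
o1,d1=ray('top',(214.5,176));o2,d2=ray('side',(233.5,229))
A=np.stack([d1,-d2],1);t=np.linalg.lstsq(A,o2-o1,rcond=None)[0];print(o1+d1*t[0],o2+d2*t[1])
```

```text
[0.55968556 0.14039673 0.07649073] [0.56449867 0.1396486  0.07724146]
```

>>> drive_tool(steps=[0,0.554,0.442,0,0,0,0.554,0.442,0,0,0,0.554,0.442,0,0,0,0.554,0.442,0,0,0,0.554,0.442,0,0,0,0.554,0.442,0,0,0,0.554,0.442,0,0,0,0.554,0.442,0,0])

```text
time_s: 1.47
position: [0.3583, 0.2367, 0.2567]
tcp_rot: [[0.946, -0.325, 0.001], [-0.325, -0.946, 0.001], [0.0, -0.001, -1.0]]
force: [1.8, 0.7, 0.4]
grip_width: -0.0002
```

>>> drive_tool(steps=[0,0.215,0.172,0,0,0,0.215,0.172,0,0,0,0.215,0.172,0,0,0,0.215,0.172,0,0,0,0.215,0.172,0,0,0,0.215,0.172,0,0,0,0.215,0.172,0.05,0,0,0.215,0.172,0.08,0,0,0.215,0.172,0.08,0,0,0.215,0.172,0.08,0])

```text
time_s: 2.3
position: [0.4752, 0.052, 0.1921]
tcp_rot: [[0.945, -0.326, -0.002], [-0.326, -0.945, -0.002], [-0.001, 0.002, -1.0]]
force: [0.7, 0.1, 1.2]
grip_width: 0.0
```

```bash
cat > look.py <<'E'
import sys
from h import *
s=ctrl.state();R=np.array(s['tcp_rot']);p=np.array(s['position']);n=sys.argv[1]
print(s['time_s'],p,s['force'], 'to target',np.round(R.T@(np.array([.483,.041,.153])-p)/.8,4))
k=[]
for c in ('side','top')[:int(sys.argv[2])]:
    im=eyes.grab_frame(c); k.append(cv2.resize(im[150:250,206:306],(390,390),interpolation=cv2.INTER_CUBIC))
cv2.imwrite(f'pics/{n}.png',np.hstack(k))
E
python3 look.py a1 2
```

```text
2.3 [0.47518473 0.05195933 0.19209009] [0.71887713 0.13250228 1.15148888] to target [0.0138 0.0097 0.0489]
```

View pics/a1.png

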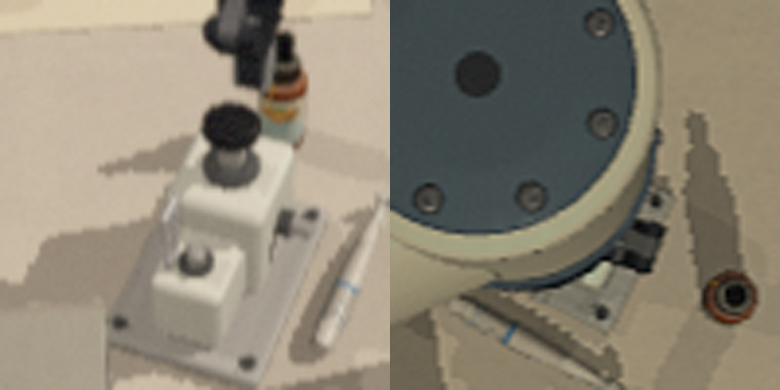

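Run:
```python
from h import *
s=ctrl.state();p=np.array(s['position'])
for dz in(-.025,0.,.05): print((P('side',p+[0,0,dz])-[206,150])*3.9,(P('top',p+[0,0,dz])-[206,150])*3.9)
```

```text
[250.89428325  75.81606466] [161.03705651 221.05014946]
[251.61988231  43.32843261] [159.13292056 216.81054035]
[253.17839087 -26.45149874] [154.91906313 207.42827524]
```

>>> drive_tool(steps=[0,0.0138,0.0097,0,0,0,0.0138,0.0097,0.02,0,0,0.0138,0.0097,0.04,0,0,0.0138,0.0097,0.04,0])

```text
time_s: 2.73
position: [0.4829, 0.0418, 0.1596]
tcp_rot: [[0.945, -0.326, -0.002], [-0.326, -0.945, 0.0], [-0.001, 0.0, -1.0]]
force: [-1.2, -0.3, 0.1]
grip_width: 0.0
```

```bash
python3 look.py a2 1;  python3 - <<'E'
from h import *
s=ctrl.state();p=np.array(s['position'])
for dz in(-.025,0.): print((P('side',p+[0,0,dz])-[206,150])*3.9)
E
```

```text
2.7333 [0.48289848 0.04178403 0.15957911] [-1.15970881 -0.315439    0.09901113] to target [0.0005 0.0009 0.0082]
[236.51697191 103.87282628]
[236.88969011  73.28733483]
```

View pics/a2.png

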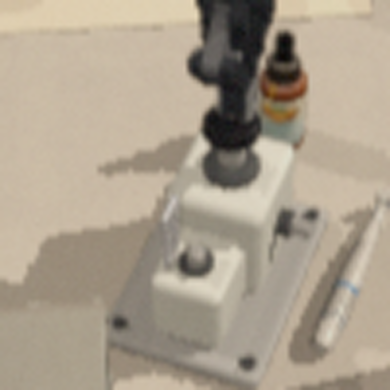

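>>> drive_tool(steps=[0,0,0.001,0.01,0,0,0,0.001,0.02,0,0,0,0.001,0.03,0,0,0,0.001,0.03,0,0,0,0.001,0.03,0])

```text
time_s: 3.2
position: [0.4851, 0.0413, 0.1387]
tcp_rot: [[0.946, -0.325, 0.005], [-0.325, -0.946, 0.001], [0.005, -0.002, -1.0]]
force: [-1.7, 0.3, 9.3]
grip_width: 0.0001
```

>>> drive_tool(steps=[0,0,0,0.004,0,0,0,0,0.004,0,0,0,0,0.004,0])

```text
time_s: 3.45
position: [0.4851, 0.0413, 0.1358]
tcp_rot: [[0.946, -0.324, 0.006], [-0.324, -0.946, 0.001], [0.005, -0.003, -1.0]]
force: [-2.1, 0.7, 11.1]
grip_width: 0.0
```

>>> drive_tool(steps=[0,0,0,0.0025,0,0,0,0,0.0025,0])

```text
time_s: 3.62
position: [0.4852, 0.0413, 0.135]
tcp_rot: [[0.946, -0.324, 0.006], [-0.324, -0.946, 0.001], [0.006, -0.003, -1.0]]
force: [-6.3, 1.7, 20.1]
grip_width: -0.0004
```

>>> drive_tool(steps=[0,0,0,-0.02,0,0,0,0,-0.042,0,0,0,0,-0.042,0,0,0,0,-0.042,0,0,0,0,-0.042,0,0,0,0,-0.042,0])

```text
time_s: 4.12
position: [0.4828, 0.0407, 0.1641]
tcp_rot: [[0.945, -0.326, -0.001], [-0.326, -0.945, -0.0], [-0.001, 0.001, -1.0]]
force: [0.5, 0.3, -0.1]
grip_width: 0.0001
```

```bash
cat > pin.py <<'E'
import sys
from h import *
im=eyes.grab_frame('side'); cv2.imwrite(f'pics/{sys.argv[1]}.png',cv2.resize(im[165:235,220:290],(700,700),interpolation=cv2.INTER_CUBIC))
s=ctrl.state();print(s['time_s'],s['position'],s['force'])
for l in('pin','gauge_top'): print(l,[(np.round((np.array(x['position'])-[220,165])*10),round(x['score'],2)) for x in nets.place_of(l,'side')[:3]])
E
python3 pin.py p1
```

```text
4.1667 [0.48283198 0.04070611 0.16401853] [ 0.11620255 -0.00207008 -0.02817166]
pin [(array([339., 425.]), 0.57)]
gauge_top [(array([273., 379.]), 0.73)]
```

View pics/p1.png

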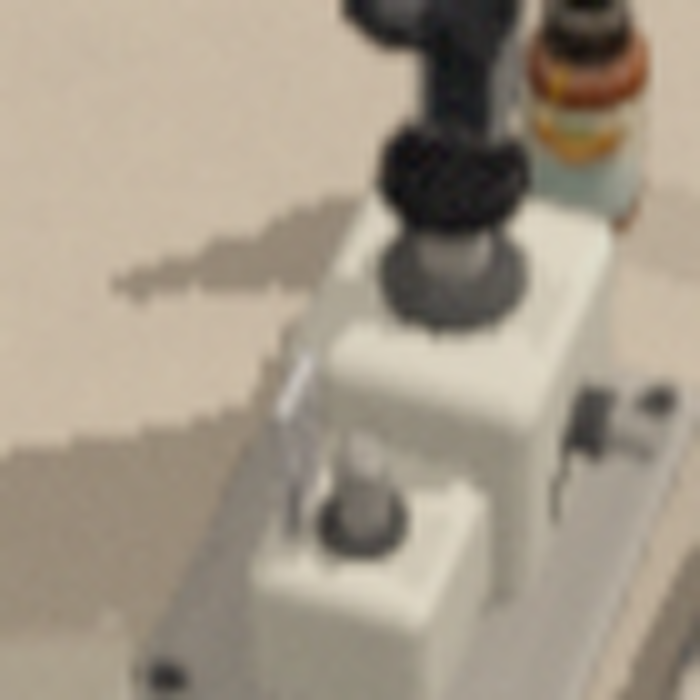

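>>> drive_tool(steps=[0,0,0,0.015,0,0,0,0,0.03,0,0,0,0,0.041,0,0,0,0,0.042,0,0,0,0,0.042,0,0,0,0,0.042,0,0,0,0,0.042,0])

```text
time_s: 4.85
position: [0.4845, 0.041, 0.1349]
tcp_rot: [[0.946, -0.324, 0.005], [-0.324, -0.946, 0.0], [0.005, -0.002, -1.0]]
force: [-9.5, 2.2, 25.9]
grip_width: -0.0
```

>>> drive_tool(steps=[0,0,0,-0.02,0,0,0,0,-0.042,0,0,0,0,-0.042,0,0,0,0,-0.042,0,0,0,0,-0.042,0,0,0,0,-0.042,0])

```text
time_s: 5.35
position: [0.4826, 0.0406, 0.1636]
tcp_rot: [[0.945, -0.326, -0.002], [-0.326, -0.945, -0.001], [-0.002, 0.001, -1.0]]
force: [0.1, -0.2, -0.6]
grip_width: -0.0002
```

```bash
python3 pin.py p2
```

```text
5.4 [0.48266455 0.04058491 0.16368764] [-0.16056519  0.6487186  -0.75802113]
pin [(array([340., 395.]), 0.38)]
gauge_top [(array([323., 376.]), 0.8)]
```

View pics/p2.png

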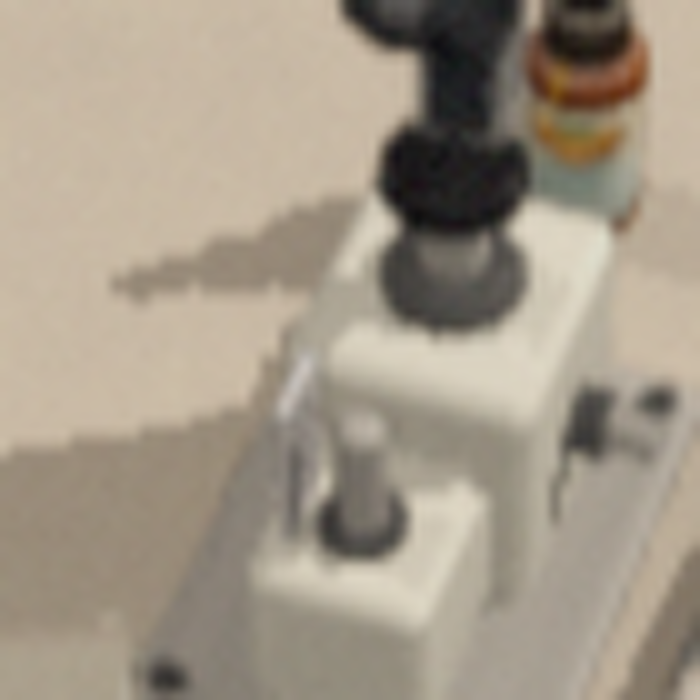

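>>> drive_tool(steps=[0,0,0,0.015,0,0,0,0,0.03,0,0,0,0,0.041,0,0,0,0,0.042,0,0,0,0,0.042,0,0,0,0,0.042,0,0,0,0,0.042,0])

```text
time_s: 6.08
position: [0.4845, 0.0409, 0.1349]
tcp_rot: [[0.946, -0.324, 0.005], [-0.324, -0.946, 0.0], [0.004, -0.002, -1.0]]
force: [-8.8, 2.0, 25.1]
grip_width: -0.0
```

>>> drive_tool(steps=[0,0,0,-0.02,0,0,0,0,-0.042,0,0,0,0,-0.042,0,0,0,0,-0.042,0,0,0,0,-0.042,0,0,0,0,-0.042,0])

```text
time_s: 6.58
position: [0.4826, 0.0406, 0.1636]
tcp_rot: [[0.945, -0.326, -0.002], [-0.326, -0.945, -0.0], [-0.002, 0.001, -1.0]]
force: [-1.1, 0.4, -0.9]
grip_width: -0.0002
```

```bash
python3 pin.py p3
```

```text
6.6333 [0.48267612 0.04060924 0.16367975] [0.80983888 0.11302357 0.03722619]
pin [(array([373., 382.]), 0.6)]
gauge_top [(array([307., 341.]), 0.61)]
```

View pics/p3.png

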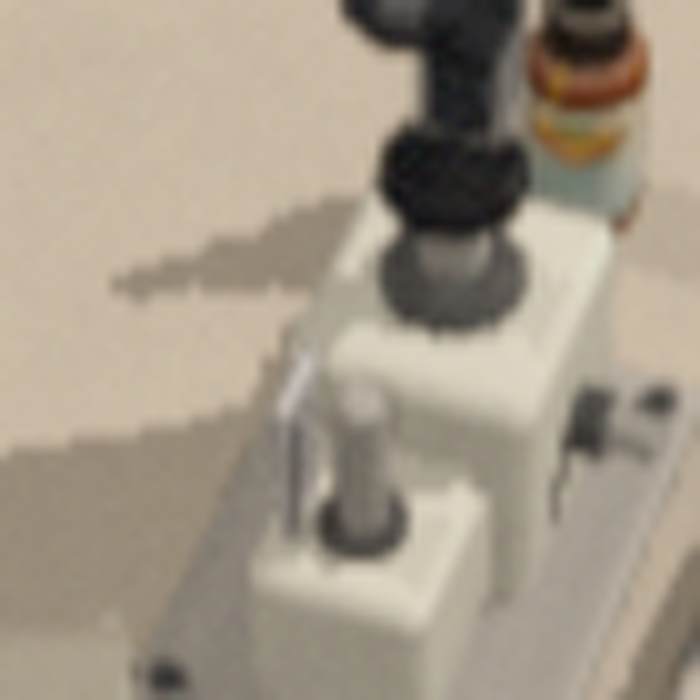

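>>> drive_tool(steps=[0,0,0,-0.05,0,0,0,0,-0.1,0,0,0,0,-0.12,0,0,-0.25,-0.2,-0.12,0,0,-0.25,-0.2,-0.12,0,0,-0.25,-0.2,-0.12,0,0,-0.25,-0.2,-0.12,0,0,-0.25,-0.2,-0.12,0,0,-0.25,-0.2,-0.12,0,0,-0.25,-0.2,-0.12,0])

```text
time_s: 7.57
position: [0.3434, 0.2611, 0.2603]
tcp_rot: [[0.947, -0.321, -0.001], [-0.321, -0.947, 0.001], [-0.001, -0.001, -1.0]]
force: [-0.7, -0.4, -0.1]
grip_width: -0.0
```

Run:
```python
from h import *
acc={}
for c in('side','top'):
    fr=[eyes.grab_frame(c).astype(np.float32) for _ in range(6)]
    acc[c]=np.mean(fr,0); cv2.imwrite(f'pics/end_{c}.png',acc[c])
s=acc['side'][165:235,220:290].astype(np.uint8);t=acc['top'][165:235,205:275].astype(np.uint8)
t0=cv2.imread('pics/top0.png')[165:235,205:275]
cv2.imwrite('pics/end.png',np.hstack([cv2.resize(x,(390,390),interpolation=cv2.INTER_CUBIC) for x in(s,t)]))
cv2.imwrite('pics/endz.png',cv2.resize(acc['side'][192:222,238:268].astype(np.uint8),(600,600),interpolation=cv2.INTER_NEAREST))
for c in('side','top'):
  for l in('pin','gauge_top','plunger'):
    print(c,l,[(np.round(x['position'],1),round(x['score'],2)) for x in nets.place_of(l,c)[:2]])
```

```text
side pin [(array([251.9, 203.1]), 0.63)]
side gauge_top [(array([251.1, 200. ]), 0.83)]
side plunger [(array([265.9, 180.8]), 0.63)]
top pin [(array([225.4, 193.8]), 0.4), (array([233.2, 189.6]), 0.39)]
top gauge_top []
top plunger [(array([251.2, 208.2]), 0.5)][ WARN:0@4.221] global loadsave.cpp:1063 imwrite_ Unsupported depth image for selected encoder is fallbacked to CV_8U.
```

View pics/end.png

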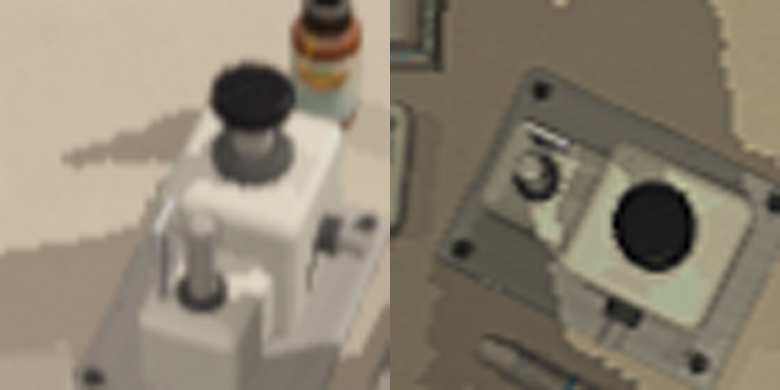

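View pics/endz.png

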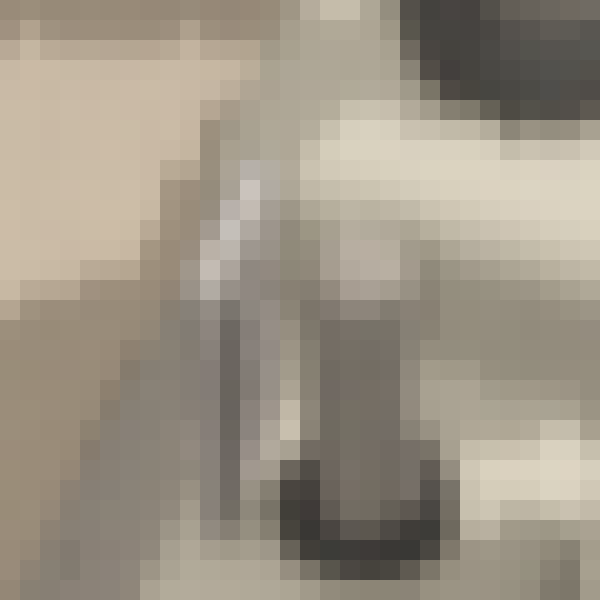

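Run:
```python
from h import *
a=np.radians(-24);f=lambda x,y,z:[.483+np.cos(a)*x-np.sin(a)*y,.041+np.sin(a)*x+np.cos(a)*y,z]
g=P('side',f(.0155,.06,.109))
for z in(.100,.109): print(z,P('side',f(0,.06,z))-g)
print(P('side',f(.0155,.07,.109))-P('side',f(.0155,.05,.109)))
ctrl.sign_off(); print(ctrl.state()['time_s'])
```

```text
0.1 [6.54129179 4.37477172]
0.109 [6.50481859 1.78859989]
[-3.179791    6.41602097]
the job is handed in; nothing more can be done
the job is handed in; nothing more can be done
```

I primed the oiler with three full strokes of the closed fingertips, each down to the stop (20–26 N at the wrist). After every stroke I let the plunger come right up and checked the pin. The hand was about 0.28 m away, and higher, when I handed the job in, under 10 s into the 45 s.

- **Pin height:** in the last side picture the pin's top sits (7.0, 2.0) px from the middle of the gauge plate's top edge. Level should give (6.5, 1.8) px and one notch short (6.5, 4.4) px, so I take the pin as fully out.
- **Plunger and surroundings:** the last pictures show the plunger up. By eye, the bottle and the part of the handpiece in view stand where they were. The timer is mostly outside that last close-up, so I did not check it there; the arm only passed well above it.
- **Checks that disagreed:** the network's pin positions were several pixels off in places, and the top camera did not find the gauge edge on the last look. I relied on measuring the side picture directly instead.

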